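Slide the test carrier under the reader bridge and start the scan

ROBOT

A 7-joint arm with a two-finger parallel gripper is mounted at the origin on the work surface. World frame = base frame: x ahead of the robot, y to its left, z up, the work surface at z = 0. Lengths are in mm, angles in rad, forces in N, time in s.
With the tool pointing down it reaches from about 400 to 850 mm from the base axis. Payload 4.4 kg.
Tool frame: the origin (TCP) lies midway between the tips of the shut fingers; the grasp point (between the pads) lies env.hold_point_z behind it (env.hold_point_z is the distance from the TCP to the grasp point, in mm); z points along the fingers, y is the direction in which the jaws open and shut (so a half turn about z gives the same grasp; the last joint's range is limited). The gripper opens to 94 mm and grips with 3 to 60 N. Pads are 16 mm wide; open, the fingers measure 119 mm over their backs; the gripper's body (75 mm by 177 mm) begins 78 mm behind the grasp point.
Start: joints at [1.205, 0.628, 0.038, 1.517, -0.027, 0.996, -0.02], TCP at [191.993, -621.013, 205.478] pointing down, gripper open.
Joint ranges: [-3.06, 3.06], [-0.37, 2.12], [-1.25, 1.32], [0.18, 2.47], [-1.1, 4.24], [0.23, 1.98], [-2.94, 2.94]. Speed limits (rad/s): [2.57, 2.57, 3.14, 3.14, 3.14, 3.14, 3.14].

INTERFACE

Orientations are given as a unit quaternion [w, x, y, z].
In Python, from bench import env gives the robot as it stands. The module is installed in compiled form; this text tells all that it offers.
- The arm moves only by the shell command python3 -m pendant 'ROWS' [FORCE]. ROWS is JSON, a list of rows, each an object with "rot": the turn, a rotation vector about the tool's x, y, z in degrees, a list of three; "travel": the shift along the tool's x, y, z in mm, a list of three; "hand": the finger opening in mm, from 0 to 94. A call has 1 to 5 rows; each row shifts and turns the commanded pose from where the row before left it, along the tool's axes as they then stand; what a row does not reach is not made up. A row lasts 1/12 s, in which the tool goes at most 41.7 mm and 7.16 degrees, less where a joint would pass 70% of its speed; a pose out of reach is approached as far as the arm can. A call is refused whole if a number of a shift passes 41.7 or a number of a turn 7.16, either way. A call with a gripper value outside its range is refused whole. The fingers move at their own pace and stop on an object; FORCE is the grip in N (left out, the last holds). Time passes only in rows, so rows that do not move let the fingers close. It gives the time, the measured TCP pose, the force and the opening at its end, in the units of the state.
- env.sense(): the state, without advancing time (a new reading comes with each control period).
- env.read_camera(name): name is "scene" or "side" or "wrist"; returns a dict with "image" (420x560x3 uint8, red, green, blue), "range_z" (420x560 float32, mm along the optical axis (not along the pixel's ray), 0 where there is no reading), "fovy" (degrees; the focal length in pixels is half the picture's height over the tangent of half this angle, whatever the lens; pixels are square), "cx", "cy" (the principal point, pixels), "rvec" (rotation vector, rad) and "tvec" (3), from world to camera coordinates, as OpenCV has them. Camera axes: x right, y down, z forward; pixel columns grow to the right and rows downward; lengths in mm; the calibration is good to about 2 mm. A picture is of the moment at which its call begins.
- env.job_done(): hands the job in, once; it reports no verdict.
Trained networks look in the newest picture that a camera, given by its name, has taken for a name from the list of things; names that differ only in an ending like _2 or _b are one class to them, and where a whole thing is asked for, a point or a joint stands for the part that bears it (a point fixed in the world has none). Each returns a list of dicts, best first, with "score" (0 to 1); they miss things now and then, are a little off and sometimes report something else, mostly with a low value. They report only what shows in the picture. A call takes as long as a camera call. They do not tell look-alikes from the thing itself.
- env.masks_of(name, camera): "mask" (420x560 bool, what is visible of it) and "xy" ([column, row] in pixels, amid what is visible of it).
- env.pinpoint(name, camera): "xy" ([column, row] in pixels: a listed point, or the origin of a listed thing).
The state is a dict: "time": time; "joint_positions": joint angles; "qvel": joint speeds; "joint_torque": joint torques, N m; "position": TCP position; "tcp_rot": TCP orientation; "ft_force": force on the tool from outside, world axes, zero at the start; "torque": the same for the moment, N m; "finger_gap": finger opening in mm.
Only numpy, scipy, OpenCV 4.12 (cv2) and the standard library are available. Lean on these libraries where they do the work, as an engineer would, in place of code of your own. Each camera call takes 0.05 s, during which the arm holds its last target.

TASK

Load the blue test carrier into the bench reader: with the fingertips, push it along the bench, flat and never tipped or lifted, in under the reader's low bridge until its leading edge rests square against the orange end stop on the far side. Then, and not before, press the reader's green start button fully down and let it go. Leave everything else on the bench where it stands.

Things in the scene. Friction and masses are not known exactly. Their poses are not given: they have to be found in the camera images.
- reader: white bench reader, fixed: a low bridge over a straight lane on the bare bench. Origin at bench level under the bridge's middle; x: the way the carrier is pushed in, y across the lane, z up. Bridge x -35 to 35 mm, underside 18 mm and roof 58 mm above the bench. Lane walls at y -56 and 56 mm; beyond them a leg to y -86 mm and a console to y 140 mm (x -55 to 55 mm, 58 mm high) with the start button
- end_stop (a point): middle of the orange end stop's face, 7 mm above the bench, at x = 65 mm in the reader's frame; the stop is 14 mm high, and side rails 14 mm high lead to it from the bridge
- carrier: flat loose blue plate before the bridge's entrance, 140 mm long (x), 100 mm wide (y), 14 mm thick, about 0.3 kg, four pale test cassettes set in its top, a yellow band at its back end. Origin at the centre of its underside; x points to its front end, z up. Home, its middle is at x = -5 mm in the reader's frame and its back end still 40 mm outside the bridge
- carrier_front (a point): middle of the carrier's front (leading) edge face, 7 mm above its underside
- carrier_back (a point): middle of the carrier's back edge face (yellow band end), 7 mm above its underside: the face to push
- start (a joint): travel of the green start button: 0 up, 0.006 m fully down; a spring of 5 N at full travel returns it. It moves straight down
- start_top (a point): centre of the top face of the round green start button, 32 mm across, on the console of the reader; press straight down here
- cartridge_a: bystander, leave alone: white test cartridge with a blue cap, 30 x 46 x 46 mm high, standing beside the lane; origin at the centre of its underside
- cartridge_b: bystander, leave alone: white test cartridge with a red cap, 30 x 46 x 46 mm high; origin at the centre of its underside
- specimen_jar: bystander, leave alone: specimen jar with a yellow cap, 48 mm across, 55 mm high; origin at the centre of its underside
- marker: bystander, leave alone: black and white marker pen lying on the bench, 140 x 14 x 14 mm; origin at the centre of its underside
- tube_rack: bystander, leave alone: orange rack of capped tubes, 70 x 200 x 88 mm high; origin at the centre of its underside
Not all that is in view belongs to the job. There is more than one size of the carrier; the job needs the smallest.

How it is judged (in metres and radians):
On the way, in this order (a step that is already met when the one before it is completed fails the run):
1. the carrier is home under the bridge: flat, its front edge square against the end stop (x of carrier_front in the frame of reader above 0.061 m and y of carrier_front in the frame of reader between -0.009 and 0.009 m and angle between the x axis of carrier and the x axis of reader, either way round below 0.07 rad and height (world z) of carrier below 0.004 m and angle between carrier's own z axis and vertical below 0.04 rad), for 0.2 s.
2. the start button is pressed down (value of joint start above 0.0045 m), for 0.04 s.
At the end, for the whole second after the job is handed in: The carrier lies flat (within 2 degrees) under the bridge, its front edge within 4 mm of the end stop and square to it within 4 degrees, at rest; the start button has been pressed at least 4.5 mm down with the carrier home and is up again (all of step 1 and value of joint start below 0.0015 m and linear speed of carrier below 0.01 m/s); the robot touches nothing.
It fails at once if the carrier is lifted (more than 6 mm) (height (world z) of carrier above 0.006 m).
It fails at once if the carrier is tipped (more than 4.5 degrees) (angle between carrier's own z axis and vertical above 0.08 rad).
It fails at once if start is pressed while the carrier is not home (value of joint start above 0.003 m and not (x of carrier_front in the frame of reader above 0.061 m and y of carrier_front in the frame of reader between -0.009 and 0.009 m and angle between the x axis of carrier and the x axis of reader, either way round below 0.07 rad and height (world z) of carrier below 0.004 m and angle between carrier's own z axis and vertical below 0.04 rad)).
It fails at once if a bystander is moved (more than 15 mm) (distance of any of cartridge_a, cartridge_b, specimen_jar, marker, tube_rack from where it was at the start of the episode above 0.015 m).
It also fails if it takes over 72 s, if anything falls off the work surface, if the arm or the gripper's body presses on something with over 40 N, if the wrist force passes 120 N, or if a joint passes its speed limit or range.

## Working session

There is one attempt and no reset: what is moved stays moved. The work goes in short steps, Python scripts to look and compute and a shell command to move; the robot and the scene stay as the last step left them, time stands still between calls to the robot, and variables do not carry over. Pictures are saved under pics/ and viewed, and the job is handed in when it is done.

```bash
mkdir -p pics; ls
cat > h.py <<'E'
import numpy as np, cv2
from bench import env
from scipy.spatial.transform import Rotation as R
def cam(n):
    d=env.read_camera(n); return d
def save(d,fn,crop=None,scale=1):
    im=cv2.cvtColor(d['image'],cv2.COLOR_RGB2BGR)
    if crop: im=im[crop[1]:crop[3],crop[0]:crop[2]]
    if scale!=1: im=cv2.resize(im,None,fx=scale,fy=scale,interpolation=cv2.INTER_CUBIC)
    cv2.imwrite('pics/'+fn,im)
def f(d): return d['image'].shape[0]/2/np.tan(np.radians(d['fovy'])/2)
def RT(d): return cv2.Rodrigues(np.array(d['rvec'],float))[0],np.array(d['tvec'],float).ravel()
def ray(d,uv):
    r,t=RT(d); c=np.array([(uv[0]-d['cx'])/f(d),(uv[1]-d['cy'])/f(d),1.])
    return -r.T@t, r.T@c
def onz(d,uv,z):
    o,v=ray(d,uv); return o+v*(z-o[2])/v[2]
def byrange(d,uv):
    o,v=ray(d,uv); return o+v*float(d['range_z'][int(round(uv[1])),int(round(uv[0]))])
def cloud(d):
    r,t=RT(d); H,W=d['range_z'].shape; u,v=np.meshgrid(np.arange(W),np.arange(H))
    z=d['range_z']; p=np.stack([(u-d['cx'])/f(d)*z,(v-d['cy'])/f(d)*z,z],-1)
    return (p-t)@r
def proj(d,p):
    r,t=RT(d); c=r@np.asarray(p,float)+t; return c[:2]/c[2]*f(d)+[d['cx'],d['cy']]
E
python3 - <<'E'
from h import *
for n in('scene','side','wrist'):
    d=cam(n); save(d,n+'0.png'); print(n,d['fovy'],d['cx'],d['cy'],ray(d,(280,210)))
    for k in('reader','carrier','end_stop','carrier_front','carrier_back','start_top'):
        print(k,[(np.round(q['xy']),round(q['score'],2)) for q in env.pinpoint(k,n)])
s=env.sense();print(s['time'],s['position'],s['tcp_rot'],s['finger_gap'],s['ft_force'],env.hold_point_z)
E
```

```text
pics
scene 50.45171940874335 281.72536467971133 214.12040238014555 (array([1384.97401626,  127.54600654, 1283.12815193]), array([-0.57002043, -0.11578695, -0.81349279]))
reader [(array([254., 224.]), 0.77)]
carrier [(array([359., 206.]), 0.97), (array([288., 242.]), 0.92), (array([359., 272.]), 0.84)]
end_stop [(array([234., 220.]), 0.7)]
carrier_front [(array([369., 249.]), 0.89), (array([272., 230.]), 0.81), (array([334., 200.]), 0.75)]
carrier_back [(array([313., 243.]), 0.85), (array([349., 293.]), 0.7)]
start_top [(array([244., 237.]), 0.49)]
side 42.98145391892492 283.1931576805867 204.2647325608536 (array([-86.94473611, 683.44729213, 972.19083204]), array([ 0.47796874, -0.5364285 , -0.69565926]))
reader [(array([301., 201.]), 0.7)]
carrier [(array([256., 312.]), 0.93), (array([261., 225.]), 0.89), (array([167., 261.]), 0.78), (array([237., 237.]), 0.39)]
end_stop [(array([313., 184.]), 0.63), (array([171., 369.]), 0.39)]
carrier_front [(array([277., 210.]), 0.96), (array([185., 284.]), 0.91), (array([281., 283.]), 0.6)]
carrier_back [(array([151., 234.]), 0.9), (array([233., 236.]), 0.75), (array([230., 342.]), 0.71), (array([296., 197.]), 0.31)]
start_top [(array([342., 244.]), 0.68), (array([271., 159.]), 0.4)]
wrist 61.30696497664525 279.25149827109027 207.31911511290969 (array([ 257.87628892, -599.84438666,  385.46424829]), array([-0.23473239, -0.0750254 , -0.96919224]))
reader []
carrier []
end_stop []
carrier_front []
carrier_back []
start_top []
1.05 [ 192.01579935 -621.01588966  205.48085226] [8.32734523e-06 9.88788617e-01 1.49322032e-01 2.41404832e-05] 93.51726682424226 [ 0.30104096  0.24034529 -0.3228143 ] 18.8
```

View pics/scene0.png

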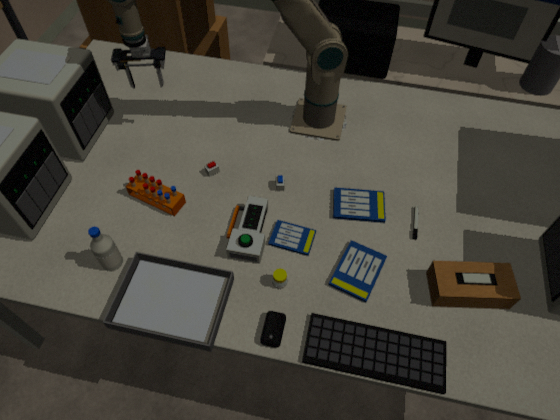

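View pics/side0.png

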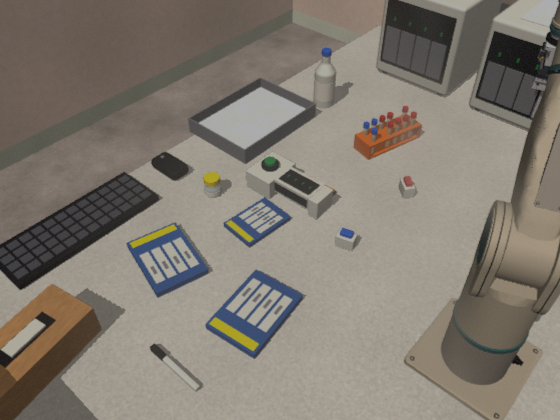

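Scene view: three blue carriers, at about (359,204) larger, (358,271) larger, and (292,237) small, in front of the bridge (248,225). In the side view they are at (254,312), (167,258) and (258,221). The small one at the bridge entrance, yellow band away from the reader, fits the description. I'll check sizes and take a close crop.

Run:
```python
from h import *
for n,crop in(('scene',(200,170,400,320)),('side',(120,130,360,310))):
    d=cam(n); save(d,n+'1.png',crop,3.3 if n=='side' else 4)
    C=cloud(d)
    for q in env.masks_of('carrier',n):
        m=q['mask']; P=C[m&(d['range_z']>0)]; P=P[(P[:,2]>5)&(P[:,2]<25)]
        if len(P)<30: continue
        r=cv2.minAreaRect(P[:,:2].astype(np.float32)); print(n,'carrier',np.round(q['xy']),round(q['score'],2),np.round(r[0]),np.round(r[1]),round(r[2],1),np.median(P[:,2]),m.sum())
    im=cv2.cvtColor(d['image'],cv2.COLOR_RGB2HSV)
    for k in('end_stop','start_top','carrier_front','carrier_back','reader','carrier'):
        for q in env.pinpoint(k,n):
            z={'end_stop':7,'start_top':66,'carrier_front':7,'carrier_back':7,'reader':0,'carrier':0}[k]
            print(k,np.round(q['xy']),round(q['score'],2),np.round(onz(d,q['xy'],z)),np.round(byrange(d,q['xy'])))
    for k in('cartridge_a','specimen_jar','marker','tube_rack','reader'):
        for q in env.masks_of(k,n)[:2]:
            P=C[q['mask']&(d['range_z']>0)]; print(k,np.round(q['xy']),round(q['score'],2),np.round(P.min(0)),np.round(P.max(0)))
```

```text
scene carrier [360. 268.] 0.68 [668. 240.] [131. 185.] 74.2 17.44148602001614 2123
scene carrier [290. 240.] 0.64 [593.  10.] [142. 106.] 84.8 13.327172812807767 1177
scene carrier [359. 204.] 0.56 [407. 213.] [136. 183.] 6.8 17.31114522761709 1625
end_stop [236. 223.] 0.67 [ 579. -191.    7.] [ 576. -193.    2.]
start_top [243. 238.] 0.59 [ 666. -139.   66.] [ 673. -136.   78.]
carrier_front [272. 232.] 0.8 [588. -59.   7.] [591. -58.  11.]
carrier_front [368. 250.] 0.8 [586. 266.   7.] [591. 265.  15.]
carrier_front [336. 201.] 0.56 [407. 133.   7.] [415. 133.  18.]
carrier_back [387. 203.] 0.9 [373. 311.   7.] [366. 312.  -3.]
carrier_back [351. 292.] 0.69 [746. 231.   7.] [751. 230.  18.]
carrier_back [314. 243.] 0.63 [599.  87.   7.] [591.  86.  -5.]
carrier_back [290. 239.] 0.47 [601.   4.   7.] [603.   5.  11.]
carrier_back [279. 187.] 0.19 [391. -80.   7.] [404. -77.  24.]
reader [253. 222.] 0.91 [ 556. -137.    0.] [ 596. -124.   63.]
carrier [362. 272.] 0.97 [665. 255.   0.] [676. 253.  19.]
carrier [290. 240.] 0.89 [601.   6.   0.] [607.   7.  10.]
carrier [357. 207.] 0.68
[... 1169 characters left out ...]
 [600.  83.  -0.]
carrier_back [230. 343.] 0.61 [392. 302.   7.] [393. 301.   4.]
reader [299. 198.] 0.66 [ 572. -134.    0.] [542. -96.  45.]
carrier [258. 226.] 0.93 [583.  14.   0.] [571.  26.  17.]
carrier [166. 262.] 0.59 [667. 245.   0.] [651. 254.  20.]
carrier [255. 314.] 0.55 [406. 213.   0.] [396. 222.  19.]
cartridge_a [344. 237.] 0.89 [353. -98.   0.] [406. -58.  52.]
cartridge_a [406. 187.] 0.66 [ 344. -366.   -4.] [ 396. -314.   52.]
specimen_jar [212. 185.] 0.8 [734. -49.  -1.] [835.  31.  62.]
marker [175. 365.] 0.96 [364. 405.   3.] [506. 422.  20.]
tube_rack [386. 136.] 0.88 [ 472. -675.   -2.] [ 627. -387.   93.]
reader [292. 185.] 0.58 [ 483. -216.    1.] [761. -70.  85.]
```

View pics/scene1.png

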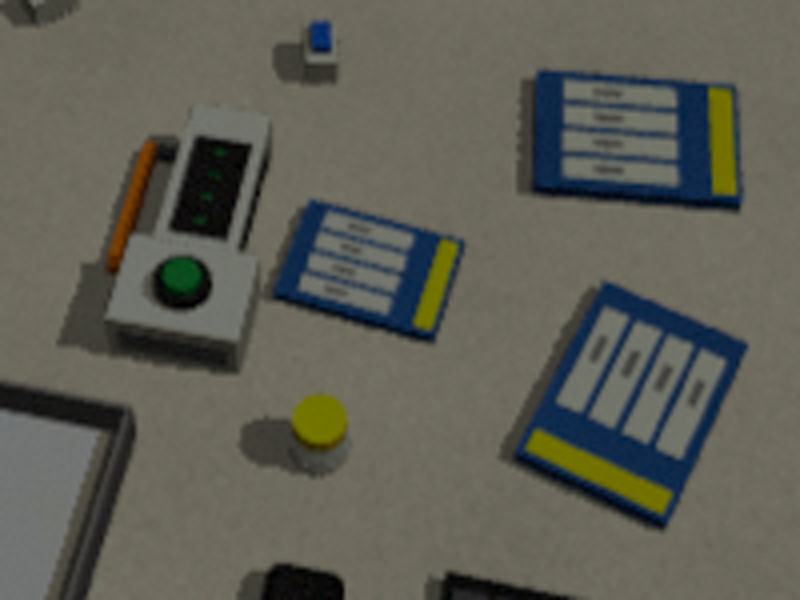

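View pics/side1.png

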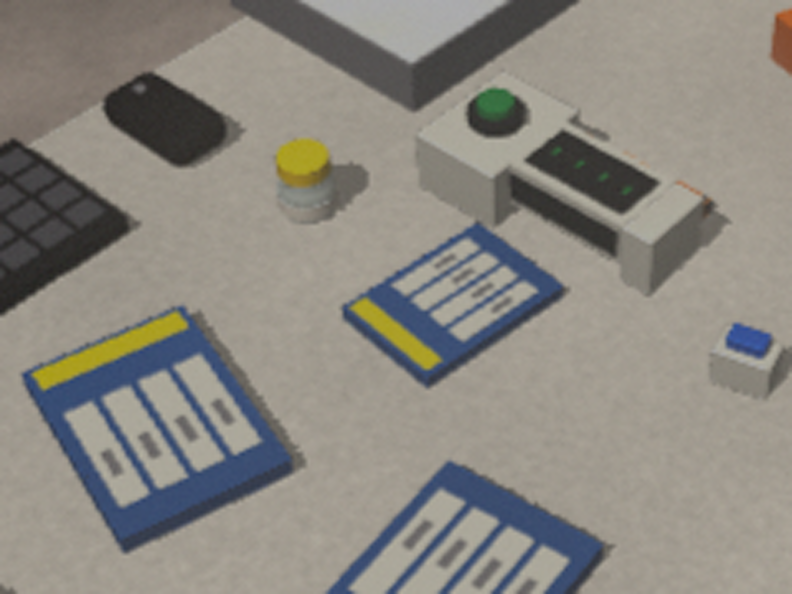

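```bash
cat >> h.py <<'E'
from scipy.optimize import minimize
def rect(cx,cy,hx,hy): return (cx,cy,hx,hy)
def inrect(L,x0,x1,y0,y1): 
    return np.maximum(np.maximum(x0-L[:,0],L[:,0]-x1),np.maximum(y0-L[:,1],L[:,1]-y1))
def fit(P,x0,rects,s=2.0):
    # maximise: points inside the union of rects, with min. total distance, via rasterised IoU (smooth)
    P=P[:,:2]; g=2.0
    lo=P.min(0)-20; hi=P.max(0)+20
    X,Y=np.meshgrid(np.arange(lo[0],hi[0],g),np.arange(lo[1],hi[1],g)); G=np.stack([X.ravel(),Y.ravel()],1)
    occ=np.zeros(X.shape,np.uint8); ij=((P-lo)/g+.5).astype(int); occ[ij[:,1],ij[:,0]]=1
    occ=cv2.morphologyEx(occ,cv2.MORPH_CLOSE,np.ones((5,5),np.uint8)); O=cv2.GaussianBlur(occ.astype(float),(0,0),1).ravel()
    def cost(q):
        c,sn=np.cos(q[2]),np.sin(q[2]); D=G-q[:2]; L=np.stack([D[:,0]*c+D[:,1]*sn,-D[:,0]*sn+D[:,1]*c],1)
        sd=np.min([inrect(L,*r) for r in rects],0); M=1/(1+np.exp(np.clip(sd/s,-30,30)))
        return ((M-O)**2).sum()
    best=None
    for da in(-.15,-.05,.05,.15):
        r=minimize(cost,[x0[0],x0[1],x0[2]+da],method='Nelder-Mead',options=dict(initial_simplex=[[x0[0],x0[1],x0[2]+da],[x0[0]+10,x0[1],x0[2]+da],[x0[0],x0[1]+10,x0[2]+da],[x0[0],x0[1],x0[2]+da+.1]],xatol=.05,fatol=.01))
        if best is None or r.fun<best.fun: best=r
    return best.x,best.fun
READER=[(-35,35,-86,57),(-55,55,56,140)]
CARR=[(-70,70,-50,50)]
def locate(d,reader=True,carrier=True,zr=(46,70),x_r=(572,-134),x_c=(593,10)):
    C=cloud(d).reshape(-1,3); ok=d['range_z'].ravel()>0
    im=d['image'].reshape(-1,3).astype(int); out={}
    if reader:
        m=ok&(C[:,2]>zr[0])&(C[:,2]<zr[1])&(np.hypot(C[:,0]-x_r[0]-20,C[:,1]-x_r[1])<130)&(C[:,1]<x_r[1]+90)
        m&=~((im[:,0]>im[:,2]*2)&(im[:,0]>90))
        out['reader']=fit(C[m],(x_r[0],x_r[1],-np.pi/2),READER)+(m.sum(),np.median(C[m,2]))
    if carrier:
        m=ok&(C[:,2]>6)&(C[:,2]<24)&(np.hypot(C[:,0]-x_c[0],C[:,1]-x_c[1])<110)&(C[:,1]>x_r[1]+60)
        b=((im[:,2]>im[:,0]*1.4)|((im[:,0]>im[:,2]*2.2)&(im[:,1]>im[:,2]*2.2))|(C[:,2]>9))
        m&=b; out['carrier']=fit(C[m],(x_c[0],x_c[1],-np.pi/2),CARR)+(m.sum(),np.median(C[m,2]))
    return out
E
python3 - <<'E'
from h import *
for n in('scene','side'):
    d=cam(n); 
    for k,v in locate(d).items(): print(n,k,np.round(v[0][:2],1),round(np.degrees(v[0][2]),1),v[1:])
E
```

```text
scene reader [ 576.  -131.2] -88.6 (np.float64(293.1112245746299), np.int64(1444), np.float64(57.68127533224593))
scene carrier [593.5   9.6] -95.7 (np.float64(35.0687342590428), np.int64(1062), np.float64(13.425072226141051))
side reader [ 570.2 -130.3] -88.5 (np.float64(480.13078928302), np.int64(1961), np.float64(59.47647150749289))
side carrier [590.3  10. ] -95.1 (np.float64(32.71819290436427), np.int64(1659), np.float64(15.093623744689895))
```

Small carrier (142×106 measured) confirmed as the target. Now moving above it for an overhead wrist view.

```bash
R='{"rot":[0,0,0],"travel":[28,-27,-5],"hand":70}'
python3 -m pendant '[{"rot":[0,0,0],"travel":[28,-26,-8],"hand":70},{"rot":[0,0,0],"travel":[28,-26,-8],"hand":70},{"rot":[0,0,0],"travel":[28,-26,-8],"hand":70},{"rot":[0,0,0],"travel":[28,-26,-8],"hand":70},{"rot":[0,0,0],"travel":[28,-26,-8],"hand":70}]'
python3 -m pendant '[{"rot":[0,0,0],"travel":[28,-26,-8],"hand":70},{"rot":[0,0,0],"travel":[28,-26,-8],"hand":70},{"rot":[0,0,0],"travel":[28,-26,-8],"hand":70},{"rot":[0,0,0],"travel":[28,-26,-8],"hand":70},{"rot":[0,0,0],"travel":[28,-26,-8],"hand":70}]'
```

```text
time: 2.87
position: [288.0, -453.8, 245.9]
tcp_rot: [0.0, 0.989, 0.149, 0.0]
ft_force: [0.7, -0.1, 0.2]
finger_gap: 70.4
time: 3.28
position: [383.3, -288.2, 286.2]
tcp_rot: [0.0, 0.989, 0.149, 0.0]
ft_force: [0.6, -0.2, 0.3]
finger_gap: 70.1
```

```bash
python3 -m pendant '[{"rot":[0,0,0],"travel":[28,-26,0],"hand":70},{"rot":[0,0,0],"travel":[28,-26,0],"hand":70},{"rot":[0,0,0],"travel":[28,-26,0],"hand":70},{"rot":[0,0,0],"travel":[28,-26,0],"hand":70},{"rot":[0,0,0],"travel":[28,-26,0],"hand":70}]'
python3 -m pendant '[{"rot":[0,0,0],"travel":[28,-26,0],"hand":70},{"rot":[0,0,0],"travel":[28,-26,0],"hand":70},{"rot":[0,0,0],"travel":[28,-26,0],"hand":70},{"rot":[0,0,0],"travel":[28,-26,0],"hand":70},{"rot":[0,0,0],"travel":[28,-26,0],"hand":70}]'
```

```text
time: 3.7
position: [478.8, -122.7, 285.9]
tcp_rot: [0.0, 0.989, 0.149, 0.0]
ft_force: [0.1, -1.0, 0.2]
finger_gap: 70.1
time: 4.12
position: [574.1, 42.9, 285.7]
tcp_rot: [0.0, 0.989, 0.149, 0.0]
ft_force: [-0.5, -0.3, -0.8]
finger_gap: 70.4
```

```bash
python3 -m pendant '[{"rot":[0,0,-7],"travel":[0,0,0],"hand":70},{"rot":[0,0,-7],"travel":[0,0,0],"hand":70},{"rot":[0,0,-7],"travel":[0,0,0],"hand":70},{"rot":[0,0,-7],"travel":[0,0,0],"hand":70},{"rot":[0,0,-7],"travel":[0,0,0],"hand":70}]'
python3 -m pendant '[{"rot":[0,0,-7],"travel":[0,0,0],"hand":70},{"rot":[0,0,-7],"travel":[0,0,0],"hand":70},{"rot":[0,0,-7],"travel":[0,0,0],"hand":70},{"rot":[0,0,-7],"travel":[0,0,0],"hand":70},{"rot":[0,0,-3],"travel":[0,0,0],"hand":70}]'
python3 - <<'E'
from h import *
d=cam('wrist'); save(d,'w1.png'); print(ray(d,(280,210)))
for k,v in locate(d).items(): print(k,np.round(v[0][:2],1),round(np.degrees(v[0][2]),1),v[1:])
for k,z in(('end_stop',7),('start_top',66),('carrier_front',7),('carrier_back',7),('reader',0),('carrier',0)):
    for q in env.pinpoint(k,'wrist'): print(k,np.round(q['xy']),round(q['score'],2),np.round(onz(d,q['xy'],z),1),np.round(byrange(d,q['xy']),1))
E
```

```text
time: 4.53
position: [573.5, 41.3, 285.5]
tcp_rot: [0.0, 0.897, 0.443, -0.0]
ft_force: [-0.3, 0.0, -0.3]
finger_gap: 70.0
time: 4.95
position: [573.4, 41.0, 285.5]
tcp_rot: [-0.0, 0.746, 0.666, 0.0]
ft_force: [-0.3, 0.6, -0.1]
finger_gap: 69.8
(array([581.19902244, 110.3691634 , 465.47885272]), array([-0.02608109, -0.24550476, -0.96907631]))
reader [ 627.8 -171.9] -165.7 (np.float64(1129.1335345259465), np.int64(4200), np.float64(58.9663536042306))
carrier [591.   10.8] -95.3 (np.float64(21.235693307036353), np.int64(8072), np.float64(14.537144405998507))
carrier_front [298. 244.] 0.97 [588.2 -56.2   7. ] [588.1 -53.7  13.8]
carrier_back [419.   9.] 0.97 [758.6 217.2   7. ] [7.612e+02 2.188e+02 3.000e-01]
carrier_back [294. 144.] 0.7 [596.6  79.2   7. ] [596.3  79.7  15.7]
reader [292. 290.] 0.73 [ 572.5 -127.6    0. ] [573.6 -97.3  59.2]
carrier [125.  51.] 0.85 [404.1 213.5   0. ] [411.1 209.4  18.6]
carrier [296. 193.] 0.8 [593.2  13.4   0. ] [592.8  16.7  15.7]
```

View pics/w1.png

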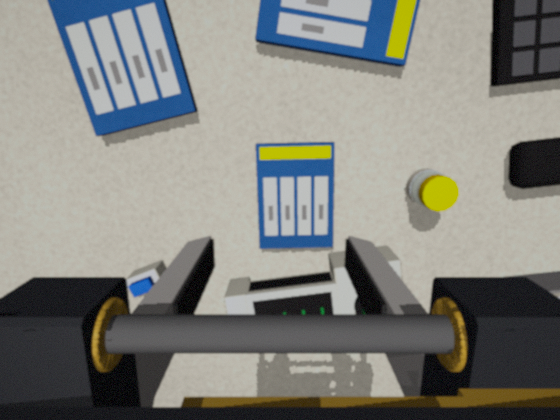

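Wrist view: small carrier centred at (295,195), yellow band at top (y+), reader at (310,290) mostly hidden by the gripper, and jar at (438,192). I'll move beyond the reader to get it in full.

```bash
python3 -m pendant '[{"rot":[0,0,0],"travel":[-40,0,-6],"hand":70},{"rot":[0,0,0],"travel":[-40,0,-6],"hand":70},{"rot":[0,0,0],"travel":[-40,0,0],"hand":70},{"rot":[0,0,0],"travel":[-40,0,0],"hand":70},{"rot":[0,0,0],"travel":[-40,0,0],"hand":70}]'
python3 -m pendant '[{"rot":[0,0,0],"travel":[-30,0,0],"hand":70},{"rot":[0,0,0],"travel":[0,0,0],"hand":70}]'
python3 - <<'E'
from h import *
d=cam('wrist'); save(d,'w2.png'); print(ray(d,(280,210)))
for k,v in locate(d).items(): print(k,np.round(v[0][:2],1),round(np.degrees(v[0][2]),1),v[1:])
for k,z in(('end_stop',7),('start_top',66),('carrier_front',7),('carrier_back',7),('reader',0),('carrier',0)):
    for q in env.pinpoint(k,'wrist'): print(k,np.round(q['xy']),round(q['score'],2),np.round(onz(d,q['xy'],z),1),np.round(byrange(d,q['xy']),1))
E
```

```text
time: 5.72
position: [549.3, -159.1, 297.8]
tcp_rot: [0.0, 0.748, 0.664, 0.0]
ft_force: [0.1, 0.3, 0.2]
finger_gap: 69.9
time: 5.88
position: [544.1, -196.3, 297.0]
tcp_rot: [0.001, 0.752, 0.659, -0.002]
ft_force: [-0.4, -0.8, 0.1]
finger_gap: 69.8
(array([ 553.36314397, -126.20100028,  476.57826944]), array([-0.0319313 , -0.25003967, -0.9677408 ]))
reader [ 572.2 -130.7] -88.6 (np.float64(264.65810823051174), np.int64(13840), np.float64(58.99482335369734))
carrier [589.9   9.7] -94.1 (np.float64(608.4812258411254), np.int64(4926), np.float64(14.411792549948022))
end_stop [300. 168.] 0.76 [ 572.  -193.7    7. ] [ 5.723e+02 -1.948e+02 -4.000e-01]
start_top [390. 108.] 0.71 [ 676.9 -131.4   66. ] [ 672.6 -131.3   80.3]
carrier_front [296.  63.] 0.87 [581.6 -63.8   7. ] [ 5.821e+02 -6.280e+01 -3.000e-01]
reader [295. 118.] 0.56 [ 572.9 -129.2    0. ] [ 570.5 -128.8   59.3]
```

View pics/w2.png

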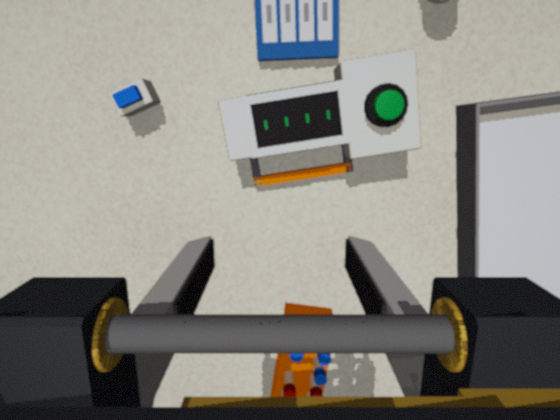

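Reader at (572,-131), x axis −88.6°. The end stop at (300,170) and button at (390,105) agree with its frame. The carrier, in the reader frame, is 22 mm off laterally and 6.7° askew, so going straight in would hit the console corner. I'll first push its console-side edge with both fingertips to centre and square it, then push it in from the back.

```bash
cat >> h.py <<'E'
O=np.array([572.2,-130.7]); A=np.radians(-88.6)
EX=np.array([np.cos(A),np.sin(A)]); EY=np.array([-np.sin(A),np.cos(A)])
def tow(x,y): return O+x*EX+y*EY
def tor(p): D=np.asarray(p)[:2]-O; return np.array([D@EX,D@EY])
def go(x,y,z,yaw=None):
    s=env.sense(); w=s['tcp_rot']; r=R.from_quat([w[1],w[2],w[3],w[0]]).as_matrix()
    t=np.array([*tow(x,y),z]); dl=r.T@(t-s['position']); ya=np.degrees(np.arctan2(r[1,0],r[0,0]))
    print('t',round(s['time'],2),'TCP reader',np.round(tor(s['position']),1),'z',round(s['position'][2],1),'yaw-reader',round(ya-np.degrees(A),2),'tilt',np.round(r[:,2],3),'F',np.round(s['ft_force'],1),'gap',round(s['finger_gap'],1))
    print('tool travel needed',np.round(dl,1),'| target world',np.round(t,1), '| rot z' , None if yaw is None else round(-(((yaw-(ya-np.degrees(A))+180)%360)-180),2))
E
python3 -m pendant '[{"rot":[0,0,0],"travel":[37,16,0],"hand":70},{"rot":[0,0,0],"travel":[37,16,0],"hand":70},{"rot":[0,0,0],"travel":[37,16,0],"hand":70},{"rot":[0,0,0],"travel":[37,16,0],"hand":70},{"rot":[0,0,0],"travel":[37,16,0],"hand":70}]'
python3 -m pendant '[{"rot":[0,0,0],"travel":[37,16,0],"hand":70},{"rot":[0,0,-7],"travel":[0,0,0],"hand":70},{"rot":[0,0,-7],"travel":[0,0,0],"hand":70},{"rot":[0,0,-7],"travel":[0,0,0],"hand":70},{"rot":[0,0,-7],"travel":[0,0,0],"hand":70}]'
python3 -m pendant '[{"rot":[0,0,-7],"travel":[0,0,0],"hand":70},{"rot":[0,0,-7],"travel":[0,0,0],"hand":70},{"rot":[0,0,-7],"travel":[0,0,0],"hand":70},{"rot":[0,0,-7],"travel":[0,0,0],"hand":70},{"rot":[0,0,-7],"travel":[0,0,0],"hand":70}]'
python3 -m pendant '[{"rot":[0,0,-7],"travel":[0,0,0],"hand":70},{"rot":[0,0,-7],"travel":[0,0,0],"hand":70},{"rot":[0,0,-7],"travel":[0,0,0],"hand":70},{"rot":[0,0,-7],"travel":[0,0,0],"hand":70},{"rot":[0,0,-1],"travel":[0,0,0],"hand":70}]'
python3 - <<'E'
from h import *
go(-141,100,40,-90)
print(env.sense()['joint_positions'])
d=cam('wrist'); save(d,'w3.png')
for k,v in locate(d,reader=False).items(): print(k,np.round(v[0][:2],1),round(np.degrees(v[0][2]),1),v[1:])
E
```

```text
time: 6.65
position: [648.2, -9.9, 297.7]
tcp_rot: [0.0, 0.747, 0.664, 0.0]
ft_force: [0.6, -0.3, 0.2]
finger_gap: 69.9
time: 7.07
position: [667.7, 23.8, 297.4]
tcp_rot: [-0.0, 0.561, 0.827, 0.0]
ft_force: [0.1, 0.4, 0.4]
finger_gap: 70.2
time: 7.48
position: [667.7, 23.2, 297.6]
tcp_rot: [0.0, 0.287, 0.958, 0.0]
ft_force: [-0.5, 0.6, -0.4]
finger_gap: 70.0
time: 7.9
position: [667.7, 23.0, 297.4]
tcp_rot: [-0.0, 0.039, 0.999, 0.0]
ft_force: [-0.1, -0.5, -0.2]
finger_gap: 70.2
t 7.9 TCP reader [-151.4   99.2] z 297.4 yaw-reader 264.08 tilt [-0.     0.001 -1.   ] F [-0.1 -0.5 -0.2] gap 70.2
tool travel needed [ -1.9 -10.4 257.4] | target world [668.7  12.7  40. ] | rot z -5.92
[ 0.33662513  0.68369567 -0.79871005  1.31869267  0.48340065  1.33514813
  1.03415556]
carrier [591.2  11.2] -95.4 (np.float64(26.78872468700243), np.int64(9060), np.float64(14.49479757832503))
```

View pics/w3.png

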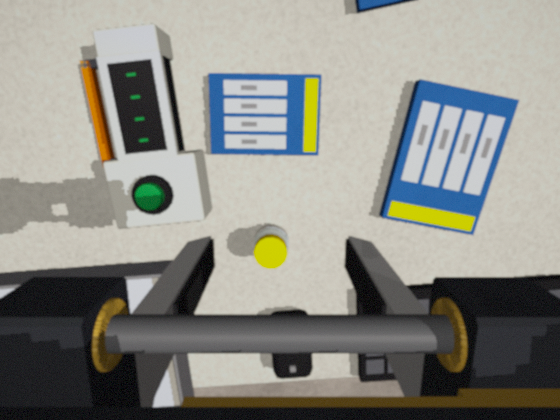

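Wrist view: carrier at (265,113), button (150,195), jar (270,248) well clear of the descent spot. Descending beside the carrier.

```bash
python3 -m pendant '[{"rot":[0,0,-6],"travel":[0,0,0],"hand":70},{"rot":[0,0,0],"travel":[-2,-10,30],"hand":70},{"rot":[0,0,0],"travel":[0,0,40],"hand":70},{"rot":[0,0,0],"travel":[0,0,40],"hand":70},{"rot":[0,0,0],"travel":[0,0,40],"hand":70}]'
python3 -m pendant '[{"rot":[0,0,0],"travel":[0,0,40],"hand":70},{"rot":[0,0,0],"travel":[0,0,40],"hand":70},{"rot":[0,0,0],"travel":[0,0,20],"hand":70},{"rot":[0,0,0],"travel":[0,0,0],"hand":70}]'
python3 - <<'E'
from h import *
go(-141,100,6,-90)
print(env.sense()['joint_positions'])
d=cam('wrist'); save(d,'w4.png')
E
```

```text
time: 8.37
position: [670.2, 12.1, 146.4]
tcp_rot: [0.001, -0.009, 1.0, -0.0]
ft_force: [-0.4, 0.2, -1.0]
finger_gap: 69.7
time: 8.7
position: [666.1, 11.4, 42.1]
tcp_rot: [-0.005, -0.009, 1.0, -0.001]
ft_force: [-0.6, -0.4, -0.7]
finger_gap: 69.6
t 8.7 TCP reader [-139.8   97.3] z 42.1 yaw-reader -90.32 tilt [-0.009 -0.001 -1.   ] F [-0.6 -0.4 -0.7] gap 69.6
tool travel needed [-3.   1.3 36. ] | target world [668.7  12.7   6. ] | rot z -0.32
[ 0.3107725   0.94099062 -0.68048099  1.56839611  0.70547955  0.90180892
  0.96399886]
```

View pics/w4.png

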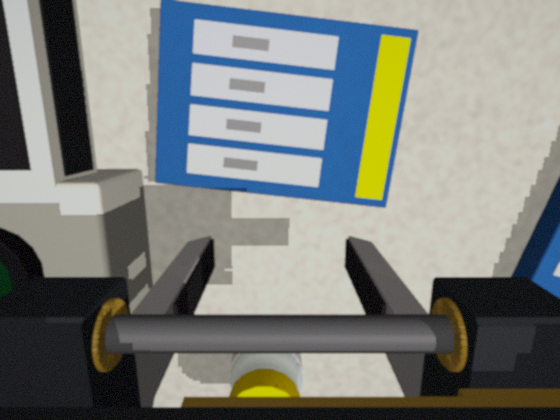

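```bash
python3 -m pendant '[{"rot":[0,0,0],"travel":[-3,1,15],"hand":70},{"rot":[0,0,0],"travel":[0,0,15],"hand":70},{"rot":[0,0,0],"travel":[0,0,5],"hand":70},{"rot":[0,0,0],"travel":[0,0,0],"hand":70},{"rot":[0,0,0],"travel":[0,0,0],"hand":70}]'
python3 -m pendant '[{"rot":[0,0,0],"travel":[5,0,0],"hand":70},{"rot":[0,0,0],"travel":[5,0,0],"hand":70},{"rot":[0,0,0],"travel":[3,0,0],"hand":70},{"rot":[0,0,0],"travel":[3,0,0],"hand":70},{"rot":[0,0,0],"travel":[0,0,0],"hand":70}]'
python3 -c "from h import *; go(-141,58,6,-90)"
python3 -m pendant '[{"rot":[0,0,0],"travel":[3,0,0],"hand":70},{"rot":[0,0,0],"travel":[3,0,0],"hand":70},{"rot":[0,0,0],"travel":[3,0,0],"hand":70},{"rot":[0,0,0],"travel":[3,0,0],"hand":70},{"rot":[0,0,0],"travel":[0,0,0],"hand":70}]'
python3 - <<'E'
from h import *
go(-141,58,6,-90)
d=cam('wrist'); save(d,'w5.png')
E
```

```text
time: 9.17
position: [673.1, 13.0, 12.7]
tcp_rot: [0.0, -0.01, 1.0, 0.0]
ft_force: [0.0, -0.2, 0.5]
finger_gap: 69.7
time: 9.58
position: [656.3, 12.5, 12.8]
tcp_rot: [-0.0, -0.01, 1.0, -0.0]
ft_force: [0.3, 0.6, 0.0]
finger_gap: 70.1
t 9.58 TCP reader [-141.1   87.6] z 12.8 yaw-reader -90.21 tilt [-0. -0. -1.] F [0.3 0.6 0. ] gap 70.1
tool travel needed [29.6 -0.2  6.8] | target world [626.7  11.7   6. ] | rot z -0.21
time: 10.0
position: [644.6, 12.5, 12.6]
tcp_rot: [-0.0, -0.01, 1.0, 0.0]
ft_force: [-0.3, 0.3, 0.9]
finger_gap: 70.2
t 10.0 TCP reader [-141.4   75.9] z 12.6 yaw-reader -90.21 tilt [-0.  0. -1.] F [-0.3  0.3  0.9] gap 70.2
tool travel needed [17.9 -0.5  6.6] | target world [626.7  11.7   6. ] | rot z -0.21
```

View pics/w5.png

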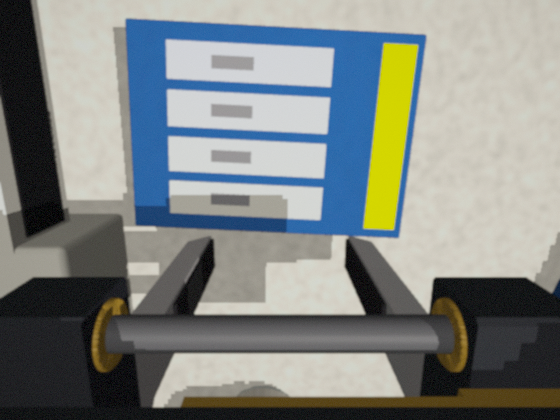

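Tips are at z 12.7, too near the plate's top edge. I'll back off and lower them to about 5.

```bash
python3 -m pendant '[{"rot":[0,0,0],"travel":[-6,0,0],"hand":70},{"rot":[0,0,0],"travel":[0,0,4],"hand":70},{"rot":[0,0,0],"travel":[0,0,3],"hand":70},{"rot":[0,0,0],"travel":[0,0,0],"hand":70}]'
python3 -m pendant '[{"rot":[0,0,0],"travel":[2,0,0],"hand":70},{"rot":[0,0,0],"travel":[2,0,0],"hand":70},{"rot":[0,0,0],"travel":[2,0,0],"hand":70},{"rot":[0,0,0],"travel":[2,0,0],"hand":70},{"rot":[0,0,0],"travel":[0,0,0],"hand":70}]'
python3 -m pendant '[{"rot":[0,0,0],"travel":[2,0,0],"hand":70},{"rot":[0,0,0],"travel":[2,0,0],"hand":70},{"rot":[0,0,0],"travel":[2,0,0],"hand":70},{"rot":[0,0,0],"travel":[0,0,0],"hand":70},{"rot":[0,0,0],"travel":[0,0,0],"hand":70}]'
python3 - <<'E'
from h import *
go(-141,58,5,-90)
d=cam('wrist'); save(d,'w6.png')
for k,v in locate(d,reader=False,x_c=(580,11)).items(): print(k,tor(v[0]),round(np.degrees(v[0][2]-A),1),v[1:])
E
```

```text
time: 10.38
position: [650.3, 12.2, 4.3]
tcp_rot: [-0.001, -0.01, 1.0, -0.0]
ft_force: [-0.6, -1.0, -0.1]
finger_gap: 69.7
time: 10.8
position: [642.8, 12.4, 5.7]
tcp_rot: [0.0, -0.01, 1.0, 0.0]
ft_force: [-0.1, 1.0, -0.2]
finger_gap: 69.9
time: 11.22
position: [636.8, 12.1, 5.6]
tcp_rot: [-0.0, -0.01, 1.0, -0.0]
ft_force: [0.1, 0.4, -0.2]
finger_gap: 69.8
t 11.22 TCP reader [-141.2   68.1] z 5.6 yaw-reader -90.22 tilt [-0. -0. -1.] F [ 0.1  0.4 -0.2] gap 69.8
tool travel needed [10.1 -0.2  0.6] | target world [626.7  11.7   5. ] | rot z -0.22
carrier [-136.62425016    8.53837713] -0.5 (np.float64(33.75938830666827), np.int64(63593), np.float64(14.47738854259977))
```

View pics/w6.png

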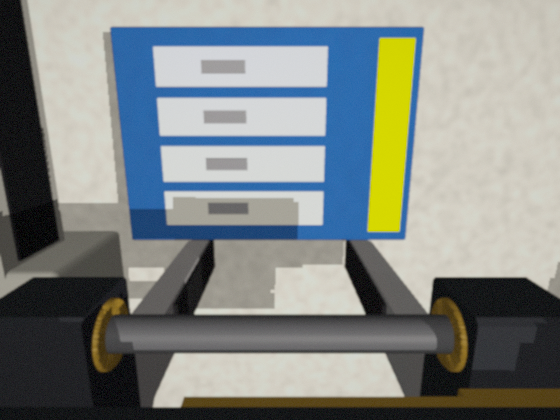

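Now it lies flush against both fingertips and square (−0.5°), 8.5 mm off-centre. 8.5 mm more.

```bash
python3 -m pendant '[{"rot":[0,0,0],"travel":[2,0,0],"hand":70},{"rot":[0,0,0],"travel":[2,0,0],"hand":70},{"rot":[0,0,0],"travel":[2,0,0],"hand":70},{"rot":[0,0,0],"travel":[2.5,0,0],"hand":70},{"rot":[0,0,0],"travel":[0,0,0],"hand":70}]'
python3 -m pendant '[{"rot":[0,0,0],"travel":[-5,0,0],"hand":70},{"rot":[0,0,0],"travel":[-15,0,0],"hand":70},{"rot":[0,0,0],"travel":[-10,0,-10],"hand":70},{"rot":[0,0,0],"travel":[0,0,-40],"hand":70},{"rot":[0,0,0],"travel":[0,0,-40],"hand":70}]'
python3 -m pendant '[{"rot":[0,0,0],"travel":[0,0,-40],"hand":70},{"rot":[0,0,0],"travel":[0,0,-40],"hand":70},{"rot":[0,0,0],"travel":[0,0,-40],"hand":70},{"rot":[0,0,0],"travel":[0,0,-40],"hand":70},{"rot":[0,0,0],"travel":[0,0,0],"hand":70}]'
python3 - <<'E'
from h import *
for n in('wrist','scene','side'):
  d=cam(n); save(d,n+'7.png')
  for k,v in locate(d,x_c=(570,9)).items(): print(n,k,tor(v[0]),round(np.degrees(v[0][2]-A),1),v[1:])
go(-230,0,100,180)
E
```

```text
time: 11.68
position: [627.8, 11.9, 5.5]
tcp_rot: [-0.0, -0.01, 1.0, -0.0]
ft_force: [0.4, 0.8, -0.6]
finger_gap: 69.9
time: 12.1
position: [657.1, 12.4, 94.2]
tcp_rot: [-0.003, -0.01, 1.0, 0.0]
ft_force: [1.5, -0.1, -0.4]
finger_gap: 70.1
time: 12.52
position: [662.5, 14.6, 264.4]
tcp_rot: [0.007, -0.01, 1.0, 0.001]
ft_force: [0.8, 1.4, 1.3]
finger_gap: 69.9
wrist reader [-1.29631022 -0.29698768] -0.2 (np.float64(261.70030094065316), np.int64(16661), np.float64(59.02927410176555))
wrist carrier [-136.73067613   -0.62543467] -0.3 (np.float64(19.68061418747218), np.int64(10865), np.float64(14.506477560568106))
scene reader [0.58864776 3.51260938] -0.1 (np.float64(301.0933337302945), np.int64(1443), np.float64(57.971790456332265))
scene carrier [-135.14496927    1.74160951] 0.0 (np.float64(31.971120869541718), np.int64(1021), np.float64(13.471559966587634))
side reader [-0.65199197 -1.8262921 ] 0.1 (np.float64(514.9338749396175), np.int64(1955), np.float64(59.48665592141473))
side carrier [-136.24674782   -1.19801698] -0.5 (np.float64(35.672122693850476), np.int64(1688), np.float64(15.033381743371129))
t 12.67 TCP reader [-140.9   89.5] z 255.3 yaw-reader -90.23 tilt [-0.    -0.001 -1.   ] F [-0.1 -0.2 -1. ] gap 70.0
tool travel needed [ 89.8  88.8 155.3] | target world [566.6  99.2 100. ] | rot z 89.77
```

View pics/wrist7.png

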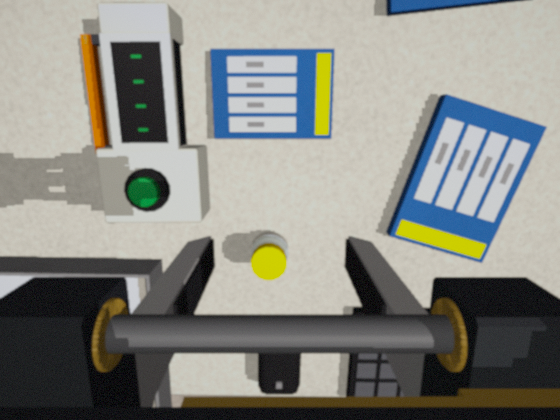

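Carrier at (272,93), square and centred on the lane (−0.3 mm, −0.1° relative to the reader as seen in the same picture). Next: go round to its back, turned to face the lane.

```bash
python3 -m pendant '[{"rot":[0,0,0],"travel":[25,25,0],"hand":70},{"rot":[0,0,0],"travel":[25,25,0],"hand":70},{"rot":[0,0,0],"travel":[20,20,0],"hand":70},{"rot":[0,0,0],"travel":[20,20,0],"hand":70},{"rot":[0,0,7],"travel":[0,0,0],"hand":70}]'
python3 -m pendant '[{"rot":[0,0,7],"travel":[0,0,0],"hand":70},{"rot":[0,0,7],"travel":[0,0,0],"hand":70},{"rot":[0,0,7],"travel":[0,0,0],"hand":70},{"rot":[0,0,7],"travel":[0,0,0],"hand":70},{"rot":[0,0,7],"travel":[0,0,0],"hand":70}]'
python3 -m pendant '[{"rot":[0,0,7],"travel":[0,0,0],"hand":70},{"rot":[0,0,7],"travel":[0,0,0],"hand":70},{"rot":[0,0,7],"travel":[0,0,0],"hand":70},{"rot":[0,0,7],"travel":[0,0,0],"hand":70},{"rot":[0,0,7],"travel":[0,0,0],"hand":70}]'
python3 -m pendant '[{"rot":[0,0,7],"travel":[0,0,0],"hand":70},{"rot":[0,0,6],"travel":[0,0,0],"hand":70},{"rot":[0,0,0],"travel":[0,0,0],"hand":70}]'
python3 - <<'E'
from h import *
go(-238,0,40,180)
print(env.sense()['joint_positions'])
E
```

```text
time: 13.08
position: [561.0, 105.4, 253.9]
tcp_rot: [-0.003, 0.047, 0.999, 0.001]
ft_force: [-0.2, 0.0, 0.3]
finger_gap: 70.2
time: 13.5
position: [565.4, 100.0, 253.2]
tcp_rot: [-0.002, 0.352, 0.936, -0.001]
ft_force: [-0.3, 0.2, 0.5]
finger_gap: 69.6
time: 13.92
position: [565.3, 100.0, 253.1]
tcp_rot: [-0.001, 0.617, 0.787, -0.002]
ft_force: [-0.0, -0.0, 0.6]
finger_gap: 69.7
time: 14.17
position: [565.5, 100.1, 253.4]
tcp_rot: [-0.001, 0.701, 0.713, -0.002]
ft_force: [-0.4, -0.4, -0.1]
finger_gap: 69.9
t 14.17 TCP reader [-230.9   -1.1] z 253.4 yaw-reader 179.62 tilt [-0.004 -0.001 -1.   ] F [-0.4 -0.4 -0.1] gap 69.9
tool travel needed [  7.4   1.9 213.4] | target world [566.4 107.2  40. ] | rot z -0.38
[ 0.05624091  0.49737979 -0.43069761  1.66078426  0.23330162  1.03894062
 -0.43055984]
```

```bash
python3 -m pendant '[{"rot":[0,0,-0.4],"travel":[4,1,30],"hand":70},{"rot":[0,0,0],"travel":[0,0,40],"hand":70},{"rot":[0,0,0],"travel":[0,0,40],"hand":70},{"rot":[0,0,0],"travel":[0,0,40],"hand":70},{"rot":[0,0,0],"travel":[0,0,30],"hand":70}]'
python3 -m pendant '[{"rot":[0,0,0],"travel":[0,0,20],"hand":70},{"rot":[0,0,0],"travel":[0,0,10],"hand":70},{"rot":[0,0,0],"travel":[0,0,0],"hand":70},{"rot":[0,0,0],"travel":[0,0,0],"hand":70},{"rot":[0,0,0],"travel":[0,0,0],"hand":70}]'
python3 - <<'E'
from h import *
go(-234,0,5.5,180)
E
```

```text
time: 14.58
position: [564.8, 103.8, 71.2]
tcp_rot: [-0.002, 0.696, 0.718, -0.002]
ft_force: [-0.4, 0.0, -0.4]
finger_gap: 70.0
time: 15.0
position: [568.5, 105.1, 46.6]
tcp_rot: [0.0, 0.697, 0.717, 0.001]
ft_force: [0.6, 0.5, -0.0]
finger_gap: 70.0
t 15.0 TCP reader [-235.8    2.1] z 46.6 yaw-reader 180.22 tilt [ 0.002  0.001 -1.   ] F [ 0.6  0.5 -0. ] gap 70.0
tool travel needed [-1.9 -2.2 41.1] | target world [566.5 103.2   5.5] | rot z 0.22
```

```bash
python3 -m pendant '[{"rot":[0,0,0.2],"travel":[0,-2,20],"hand":70},{"rot":[0,0,0],"travel":[0,0,15],"hand":70},{"rot":[0,0,0],"travel":[0,0,6],"hand":70},{"rot":[0,0,0],"travel":[0,0,0],"hand":70},{"rot":[0,0,0],"travel":[0,0,0],"hand":70}]'
python3 - <<'E'
from h import *
go(-234,0,5.5,180)
d=cam('wrist'); save(d,'w8.png')
E
```

```text
time: 15.42
position: [566.4, 105.0, 5.5]
tcp_rot: [0.0, 0.698, 0.716, 0.001]
ft_force: [-0.5, -0.4, 0.0]
finger_gap: 70.0
t 15.42 TCP reader [-2.357e+02 -1.000e-01] z 5.5 yaw-reader 179.99 tilt [ 0.001  0.    -1.   ] F [-0.5 -0.4  0. ] gap 70.0
tool travel needed [-1.7  0.1 -0. ] | target world [566.5 103.2   5.5] | rot z -0.01
```

View pics/w8.png

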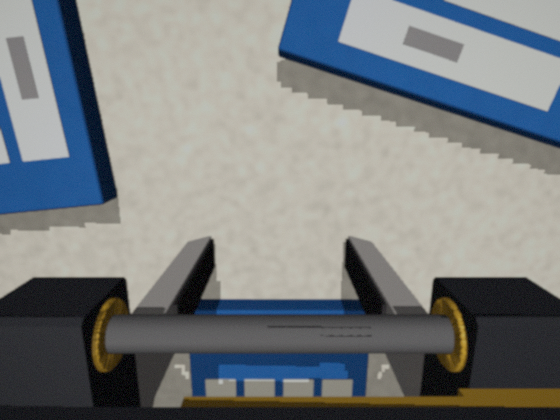

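Both fingers are level with the back edge, in line with the lane; clear of the larger carriers. Pushing in.

```bash
python3 -m pendant '[{"rot":[0,0,0],"travel":[-6,0,0],"hand":70},{"rot":[0,0,0],"travel":[-6,0,0],"hand":70},{"rot":[0,0,0],"travel":[-6,0,0],"hand":70},{"rot":[0,0,0],"travel":[-5,0,0],"hand":70},{"rot":[0,0,0],"travel":[-5,0,0],"hand":70}]'
python3 -m pendant '[{"rot":[0,0,0],"travel":[-5,0,0],"hand":70},{"rot":[0,0,0],"travel":[-5,0,0],"hand":70},{"rot":[0,0,0],"travel":[-5,0,0],"hand":70},{"rot":[0,0,0],"travel":[-5,0,0],"hand":70},{"rot":[0,0,0],"travel":[-2,0,0],"hand":70}]'
python3 - <<'E'
from h import *
go(-84.6,0,5.5,180)
for n in('scene','side'):
  d=cam(n); save(d,n+'8.png',(180,160,340,280) if n=='scene' else (200,140,360,260),5)
E
```

```text
time: 15.88
position: [566.8, 76.8, 5.0]
tcp_rot: [0.0, 0.699, 0.715, 0.001]
ft_force: [0.6, 2.3, 1.8]
finger_gap: 70.3
time: 16.3
position: [566.8, 53.5, 4.4]
tcp_rot: [0.0, 0.699, 0.715, -0.0]
ft_force: [-0.4, 1.8, 1.2]
finger_gap: 69.7
t 16.3 TCP reader [-184.3   -0.9] z 4.4 yaw-reader 179.92 tilt [-0.    -0.001 -1.   ] F [-0.4  1.8  1.2] gap 69.7
tool travel needed [-99.7   1.   -1. ] | target world [570.1 -46.1   5.5] | rot z -0.08
```

View pics/scene8.png

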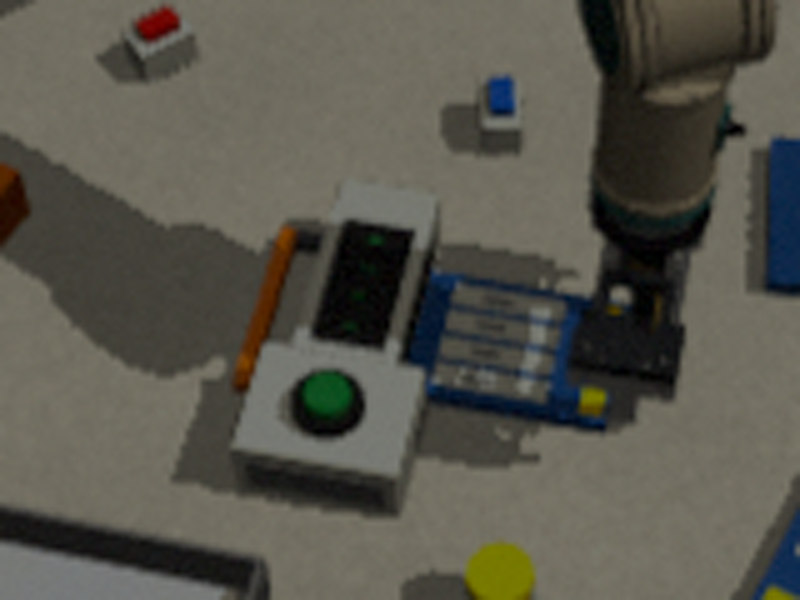

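View pics/side8.png

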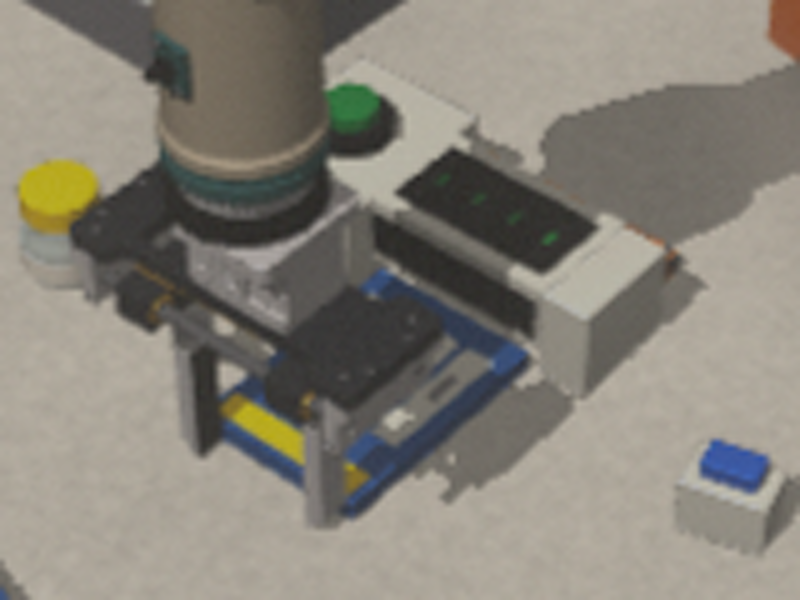

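The carrier lines up with the entrance between leg and console, its back edge on both fingertips. Continuing.

```bash
python3 -m pendant '[{"rot":[0,0,0],"travel":[-5,0,-1],"hand":70},{"rot":[0,0,0],"travel":[-5,0,0],"hand":70},{"rot":[0,0,0],"travel":[-5,0,0],"hand":70},{"rot":[0,0,0],"travel":[-5,0,0],"hand":70},{"rot":[0,0,0],"travel":[-5,0,0],"hand":70}]'
python3 -m pendant '[{"rot":[0,0,0],"travel":[-5,0,0],"hand":70},{"rot":[0,0,0],"travel":[-5,0,0],"hand":70},{"rot":[0,0,0],"travel":[-5,0,0],"hand":70},{"rot":[0,0,0],"travel":[-5,0,0],"hand":70},{"rot":[0,0,0],"travel":[-5,0,0],"hand":70}]'
python3 -m pendant '[{"rot":[0,0,0],"travel":[-5,0,0],"hand":70},{"rot":[0,0,0],"travel":[-5,0,0],"hand":70},{"rot":[0,0,0],"travel":[-5,0,0],"hand":70},{"rot":[0,0,0],"travel":[-5,0,0],"hand":70},{"rot":[0,0,0],"travel":[-5,0,0],"hand":70}]'
python3 - <<'E'
from h import *
go(-84.6,0,5.5,180)
for n in('scene','side'):
  d=cam(n); save(d,n+'9.png',(180,160,340,280) if n=='scene' else (200,140,360,260),5)
E
```

```text
time: 16.82
position: [567.3, 28.9, 5.4]
tcp_rot: [0.0, 0.699, 0.715, -0.0]
ft_force: [-0.4, 0.8, -0.7]
finger_gap: 70.1
time: 17.23
position: [568.0, 4.2, 5.5]
tcp_rot: [0.0, 0.699, 0.716, -0.0]
ft_force: [-0.2, 1.3, -1.0]
finger_gap: 69.9
time: 17.65
position: [568.6, -20.7, 5.5]
tcp_rot: [0.0, 0.699, 0.716, 0.0]
ft_force: [-0.5, 0.2, -0.5]
finger_gap: 69.8
t 17.65 TCP reader [-110.    -0.9] z 5.5 yaw-reader 179.98 tilt [ 0.  0. -1.] F [-0.5  0.2 -0.5] gap 69.8
tool travel needed [-25.4   0.9  -0. ] | target world [570.1 -46.1   5.5] | rot z -0.02
```

View pics/side9.png

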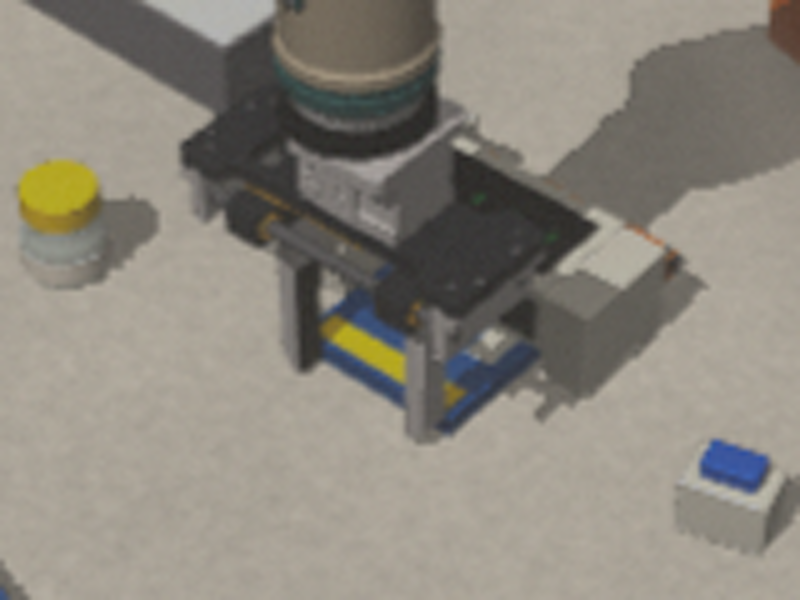

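```bash
python3 -m pendant '[{"rot":[0,0,0],"travel":[-4,0,0],"hand":70},{"rot":[0,0,0],"travel":[-4,0,0],"hand":70},{"rot":[0,0,0],"travel":[-4,0,0],"hand":70},{"rot":[0,0,0],"travel":[-4,0,0],"hand":70},{"rot":[0,0,0],"travel":[-4,0,0],"hand":70}]'
python3 -m pendant '[{"rot":[0,0,0],"travel":[-1,0,0],"hand":70},{"rot":[0,0,0],"travel":[-1,0,0],"hand":70},{"rot":[0,0,0],"travel":[0,0,0],"hand":70}]'
python3 -m pendant '[{"rot":[0,0,0],"travel":[-1,0,0],"hand":70},{"rot":[0,0,0],"travel":[-1,0,0],"hand":70},{"rot":[0,0,0],"travel":[0,0,0],"hand":70}]'
python3 -c "from h import *; go(-84.6,0,5.5,180)"
```

```text
time: 18.17
position: [569.2, -40.3, 5.6]
tcp_rot: [0.0, 0.698, 0.716, 0.0]
ft_force: [0.4, 1.0, 0.9]
finger_gap: 70.0
time: 18.42
position: [569.2, -42.5, 5.5]
tcp_rot: [0.0, 0.699, 0.715, 0.0]
ft_force: [0.4, 0.8, 1.3]
finger_gap: 70.2
time: 18.67
position: [569.3, -44.2, 5.5]
tcp_rot: [0.0, 0.699, 0.716, 0.0]
ft_force: [-0.2, 1.5, 1.1]
finger_gap: 70.0
t 18.67 TCP reader [-86.6  -0.8] z 5.5 yaw-reader 179.99 tilt [ 0.  0. -1.] F [-0.2  1.5  1.1] gap 70.0
tool travel needed [-2.   0.8  0. ] | target world [570.1 -46.1   5.5] | rot z -0.01
```

```bash
for i in 1; do python3 -m pendant '[{"rot":[0,0,0],"travel":[-1,0,0],"hand":70},{"rot":[0,0,0],"travel":[0,0,0],"hand":70}]'
python3 -m pendant '[{"rot":[0,0,0],"travel":[-1,0,0],"hand":70},{"rot":[0,0,0],"travel":[0,0,0],"hand":70}]'
python3 -m pendant '[{"rot":[0,0,0],"travel":[-1,0,0],"hand":70},{"rot":[0,0,0],"travel":[0,0,0],"hand":70}]'
done; python3 -c "from h import *; go(-84.6,0,5.5,180)"
```

```text
time: 18.83
position: [569.3, -45.2, 5.5]
tcp_rot: [0.0, 0.699, 0.716, 0.0]
ft_force: [-0.5, 1.8, 1.7]
finger_gap: 70.1
time: 19.0
position: [569.3, -46.4, 5.5]
tcp_rot: [0.0, 0.699, 0.716, 0.0]
ft_force: [0.8, 1.4, 1.2]
finger_gap: 70.1
time: 19.17
position: [569.3, -46.5, 5.5]
tcp_rot: [-0.0, 0.698, 0.716, 0.0]
ft_force: [0.8, 3.9, 2.3]
finger_gap: 69.7
t 19.17 TCP reader [-84.2  -0.8] z 5.5 yaw-reader 179.99 tilt [ 0.     0.001 -1.   ] F [0.8 3.9 2.3] gap 69.7
tool travel needed [0.4 0.8 0. ] | target world [570.1 -46.1   5.5] | rot z -0.01
```

Motion stalled at exactly the predicted x (−84.2), force rising. One more push to seat it, then back off and look.

```bash
python3 -m pendant '[{"rot":[0,0,0],"travel":[-1,0,0],"hand":70},{"rot":[0,0,0],"travel":[-1,0,0],"hand":70},{"rot":[0,0,0],"travel":[0,0,0],"hand":70}]'
python3 -m pendant '[{"rot":[0,0,0],"travel":[3,0,0],"hand":70},{"rot":[0,0,0],"travel":[10,0,0],"hand":70},{"rot":[0,0,0],"travel":[10,0,0],"hand":70},{"rot":[0,0,0],"travel":[0,0,-20],"hand":70},{"rot":[0,0,0],"travel":[0,0,-40],"hand":40}]'
python3 -m pendant '[{"rot":[0,0,0],"travel":[0,0,-40],"hand":20},{"rot":[0,0,0],"travel":[0,0,-40],"hand":0},{"rot":[0,0,0],"travel":[0,0,-40],"hand":0},{"rot":[0,0,0],"travel":[0,0,0],"hand":0},{"rot":[0,0,0],"travel":[0,0,0],"hand":0}]'
python3 -m pendant '[{"rot":[0,0,0],"travel":[-40,0,0],"hand":0},{"rot":[0,0,0],"travel":[-40,0,0],"hand":0},{"rot":[0,0,0],"travel":[-30,0,0],"hand":0},{"rot":[0,0,0],"travel":[-30,0,0],"hand":0},{"rot":[0,0,0],"travel":[-30,0,0],"hand":0}]'
python3 -m pendant '[{"rot":[0,0,0],"travel":[0,0,-30],"hand":0},{"rot":[0,0,0],"travel":[0,0,-30],"hand":0},{"rot":[0,0,0],"travel":[0,0,0],"hand":0}]'
python3 - <<'E'
from h import *
go(0,98,120,180)
d=cam('wrist'); save(d,'w10.png')
im=d['image'].astype(int); C=cloud(d)
m=(im[...,1]>im[...,0]*1.8)&(im[...,1]>im[...,2]*1.5)&(d['range_z']>0)&(C[...,2]>68)
print('green',m.sum(),np.median(C[m],0),tor(np.median(C[m],0)),C[m].min(0),C[m].max(0))
m=(im[...,0]>im[...,2]*2.2)&(im[...,1]>im[...,2]*2)&(C[...,2]>6)&(C[...,2]<24)&(d['range_z']>0)
D=C[m][:,:2]-O; L=np.c_[D@EX,D@EY]; L=L[(abs(L[:,0]+70)<60)&(abs(L[:,1])<80)]
r=cv2.minAreaRect(L.astype(np.float32)); print('band',len(L),r)
for k,v in locate(d,carrier=False).items(): print(k,tor(v[0]),round(np.degrees(v[0][2]-A),1),v[1:])
print(env.sense()['joint_positions'])
E
```

```text
time: 19.42
position: [569.3, -46.6, 5.5]
tcp_rot: [-0.001, 0.698, 0.716, 0.001]
ft_force: [-0.1, 6.8, 3.0]
finger_gap: 70.4
time: 19.83
position: [565.0, -25.1, 62.3]
tcp_rot: [-0.003, 0.698, 0.716, -0.003]
ft_force: [0.8, -0.1, 0.9]
finger_gap: 66.1
time: 20.25
position: [570.3, -26.0, 187.9]
tcp_rot: [0.002, 0.699, 0.716, 0.001]
ft_force: [0.4, 0.1, 0.2]
finger_gap: 33.4
time: 20.67
position: [571.3, -197.5, 183.4]
tcp_rot: [-0.001, 0.699, 0.716, -0.001]
ft_force: [0.8, 0.7, 0.4]
finger_gap: 1.9
time: 20.92
position: [575.1, -196.9, 248.6]
tcp_rot: [0.002, 0.699, 0.715, 0.001]
ft_force: [0.7, 0.2, 0.8]
finger_gap: 0.4
t 20.92 TCP reader [66.3  1.3] z 248.6 yaw-reader 179.89 tilt [ 0.005 -0.001 -1.   ] F [0.7 0.2 0.8] gap 0.4
tool travel needed [ 66.7  95.9 129. ] | target world [ 670.2 -128.3  120. ] | rot z -0.11
green 995 [ 671.37812922 -127.9945673    80.42858181] [-0.28148738 99.21462315] [ 656.18096127 -144.8219867    68.83900193] [ 691.43110451 -111.20667973   82.89590385]
band 1211 ((-63.51893615722656, -0.7079086303710938), (14.938685417175293, 87.88459014892578), 0.041735269129276276)
reader [0.25053886 0.22514951] -0.1 (np.float64(235.3826049055952), np.int64(17315), np.float64(58.98193966010496))
[ 0.57793021  0.55681236 -0.47582974  1.58711834  0.28114301  1.06346914
  0.05021154]
```

View pics/w10.png

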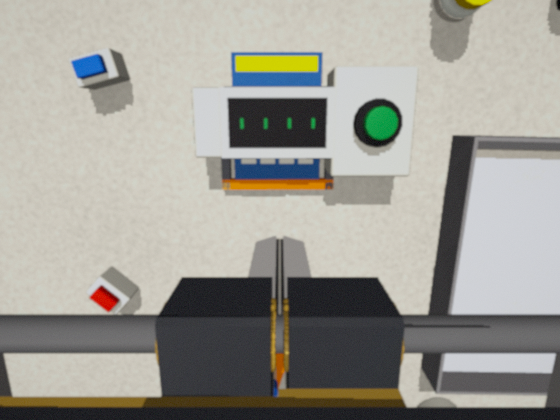

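Run:
```python
from h import *
d=cam('wrist'); save(d,'w11.png',(190,40,420,200),3.4)
im=d['image'].astype(int); C=cloud(d); D=C[...,:2]-O; X=D@EX; Y=D@EY
m=(abs(C[...,2]-14.5)<4)&(d['range_z']>0)&(abs(Y)<70)
blue=(im[...,2]>im[...,0]*1.5)
for lo,hi in((-110,-38),(38,75)):
    k=m&blue&(X>lo)&(X<hi); x=X[k];y=Y[k]
    for b in(-40,-20,0,20,40):
        s=abs(y-b)<8; print(b,round(x[s].min(),1),round(x[s].max(),1),end=' | ')
    print('y',y.min(),y.max())
o=m=(im[...,0]>im[...,2]*2.5)&(im[...,1]<im[...,0]*.7)&(abs(X-68)<20)&(abs(Y)<75); print('orange',np.percentile(X[o],[5,50,95]),C[o][:,2].mean())
```

```text
-40 -74.5 -40.2 | -20 -74.5 -40.3 | 0 -74.5 -40.2 | 20 -74.4 -40.1 | 40 -74.4 -40.0 | y -49.240085584595164 48.53863171654986
-40 41.1 62.5 | -20 41.2 62.4 | 0 41.2 62.4 | 20 41.3 62.5 | 40 41.3 62.6 | y -48.9629506942422 48.44251675539816
orange [65.64757406 70.50040001 75.33823658] 15.859665744748044
```

View pics/w11.png

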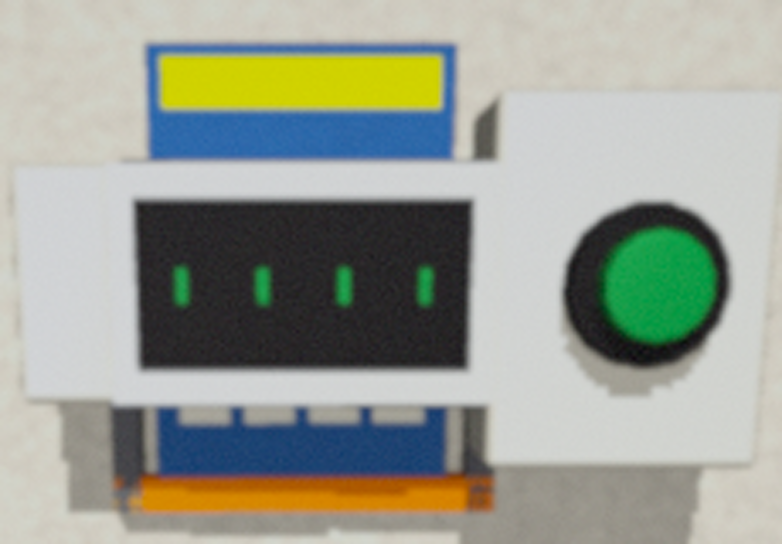

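Carrier: front edge meets the orange stop, back edge at x −74.5 uniformly (square within 0.1°), y about −0.3 mm: home. Button top at reader (0, 99), z ≈ 80. Moving above it with shut fingers.

```bash
python3 -m pendant '[{"rot":[0,0,0],"travel":[22,32,0],"hand":0},{"rot":[0,0,0],"travel":[22,32,0],"hand":0},{"rot":[0,0,0],"travel":[22,32,0],"hand":0},{"rot":[0,0,0],"travel":[0,0,30],"hand":0},{"rot":[0,0,0],"travel":[0,0,30],"hand":0}]'
python3 -m pendant '[{"rot":[0,0,0],"travel":[0,0,30],"hand":0},{"rot":[0,0,0],"travel":[0,0,30],"hand":0},{"rot":[0,0,0],"travel":[0,0,0],"hand":0},{"rot":[0,0,0],"travel":[0,0,0],"hand":0},{"rot":[0,0,0],"travel":[0,0,0],"hand":0}]'
python3 -c "from h import *; go(0,99,84,180)"
```

```text
time: 21.43
position: [669.0, -123.8, 183.4]
tcp_rot: [-0.0, 0.697, 0.717, 0.001]
ft_force: [0.5, -0.8, -0.8]
finger_gap: 0.5
time: 21.85
position: [667.5, -127.5, 125.8]
tcp_rot: [-0.0, 0.698, 0.716, 0.0]
ft_force: [0.8, -0.4, 0.7]
finger_gap: 0.3
t 21.85 TCP reader [-0.9 95.4] z 125.8 yaw-reader 180.01 tilt [ 0.  0. -1.] F [ 0.8 -0.4  0.7] gap 0.3
tool travel needed [-0.9  3.6 41.8] | target world [ 671.2 -128.3   84. ] | rot z 0.01
```

```bash
python3 -m pendant '[{"rot":[0,0,0],"travel":[-1,3.5,10],"hand":0},{"rot":[0,0,0],"travel":[0,0,15],"hand":0},{"rot":[0,0,0],"travel":[0,0,14],"hand":0},{"rot":[0,0,0],"travel":[0,0,0],"hand":0},{"rot":[0,0,0],"travel":[0,0,0],"hand":0}]'
python3 - <<'E'
from h import *
go(0,99,74,180)
d=cam('side'); save(d,'side12.png',(200,100,360,220),5)
E
```

```text
time: 22.27
position: [670.5, -128.9, 86.1]
tcp_rot: [-0.0, 0.699, 0.716, -0.0]
ft_force: [-0.3, -0.0, -0.4]
finger_gap: 0.6
t 22.27 TCP reader [ 0.6 98.3] z 86.1 yaw-reader 179.97 tilt [-0.001  0.    -1.   ] F [-0.3 -0.  -0.4] gap 0.6
tool travel needed [ 0.6  0.7 12.1] | target world [ 671.2 -128.3   74. ] | rot z -0.03
```

View pics/side12.png

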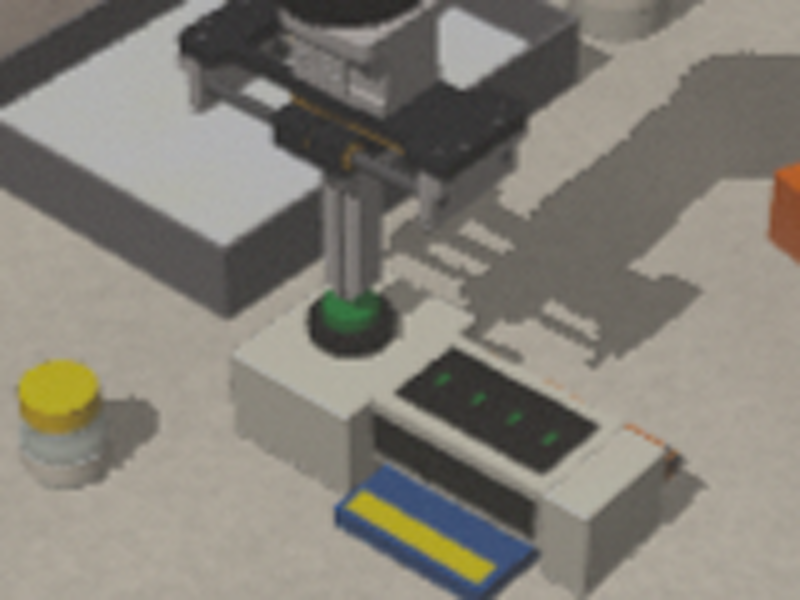

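The shut fingers stand right over the button. Pressing in small steps, watching force.

```bash
python3 -m pendant '[{"rot":[0,0,0],"travel":[0,0,3],"hand":0},{"rot":[0,0,0],"travel":[0,0,3],"hand":0},{"rot":[0,0,0],"travel":[0,0,0],"hand":0}]'
python3 -m pendant '[{"rot":[0,0,0],"travel":[0,0,2],"hand":0},{"rot":[0,0,0],"travel":[0,0,2],"hand":0},{"rot":[0,0,0],"travel":[0,0,0],"hand":0}]'
python3 -m pendant '[{"rot":[0,0,0],"travel":[0,0,1],"hand":0},{"rot":[0,0,0],"travel":[0,0,1],"hand":0},{"rot":[0,0,0],"travel":[0,0,0],"hand":0}]'
```

```text
time: 22.57
position: [670.8, -128.9, 80.5]
tcp_rot: [0.0, 0.699, 0.716, 0.0]
ft_force: [-0.2, -0.5, 0.0]
finger_gap: 0.6
time: 22.82
position: [671.0, -128.9, 76.7]
tcp_rot: [0.0, 0.699, 0.716, 0.0]
ft_force: [-0.5, -0.3, 2.8]
finger_gap: 0.5
time: 23.07
position: [671.0, -128.9, 74.7]
tcp_rot: [0.0, 0.699, 0.716, 0.0]
ft_force: [-1.2, 0.6, 4.8]
finger_gap: 0.4
```

```bash
python3 -m pendant '[{"rot":[0,0,0],"travel":[0,0,1],"hand":0},{"rot":[0,0,0],"travel":[0,0,0],"hand":0},{"rot":[0,0,0],"travel":[0,0,0],"hand":0}]'
python3 -m pendant '[{"rot":[0,0,0],"travel":[0,0,1],"hand":0},{"rot":[0,0,0],"travel":[0,0,0],"hand":0},{"rot":[0,0,0],"travel":[0,0,0],"hand":0}]'
```

```text
time: 23.32
position: [671.0, -128.9, 74.3]
tcp_rot: [0.0, 0.699, 0.716, 0.0]
ft_force: [-1.9, -1.4, 7.6]
finger_gap: 0.4
time: 23.57
position: [671.0, -128.9, 74.2]
tcp_rot: [0.0, 0.699, 0.715, 0.0]
ft_force: [-3.6, 0.2, 12.8]
finger_gap: 0.4
```

Fully down: hard stop at 74.2 and 12.8 N, well past the 5 N spring. Releasing, then moving away for the final look.

```bash
python3 -m pendant '[{"rot":[0,0,0],"travel":[0,0,-4],"hand":0},{"rot":[0,0,0],"travel":[0,0,-10],"hand":0},{"rot":[0,0,0],"travel":[0,0,-30],"hand":0},{"rot":[0,0,0],"travel":[0,0,-40],"hand":0},{"rot":[0,0,0],"travel":[0,0,-40],"hand":0}]'
python3 -m pendant '[{"rot":[0,0,0],"travel":[-25,-30,-20],"hand":0},{"rot":[0,0,0],"travel":[-25,-30,-20],"hand":0},{"rot":[0,0,0],"travel":[-20,-30,0],"hand":0},{"rot":[0,0,0],"travel":[0,0,0],"hand":0},{"rot":[0,0,0],"travel":[0,0,0],"hand":0}]'
python3 - <<'E'
from h import *
go(0,0,248,180)
d=cam('wrist'); save(d,'w13.png',(190,40,420,200),3.4)
im=d['image'].astype(int); C=cloud(d); D=C[...,:2]-O; X=D@EX; Y=D@EY
m=(abs(C[...,2]-14.5)<4)&(d['range_z']>0)&(abs(Y)<70)
k=m&(im[...,2]>im[...,0]*1.5)&(X>-110)&(X<-38); x=X[k];y=Y[k]
print([round(x[abs(y-b)<8].min(),1) for b in(-40,-20,0,20,40)],y.min(),y.max())
g=(im[...,1]>im[...,0]*1.8)&(im[...,1]>im[...,2]*1.5)&(d['range_z']>0)&(C[...,2]>68)
print('green z',np.median(C[g],0))
d=cam('scene'); save(d,'scene13.png'); C=cloud(d)
for k in('cartridge_a','specimen_jar','marker','tube_rack'):
    for q in env.masks_of(k,'scene')[:2]:
        P=C[q['mask']&(d['range_z']>0)]; print(k,np.round(q['xy']),round(q['score'],2),np.round(P.min(0)),np.round(P.max(0)))
E
```

```text
time: 23.98
position: [669.6, -128.6, 196.7]
tcp_rot: [-0.001, 0.698, 0.716, -0.001]
ft_force: [-0.1, -0.2, -0.1]
finger_gap: 0.6
time: 24.4
position: [583.7, -200.8, 234.9]
tcp_rot: [0.0, 0.7, 0.714, -0.001]
ft_force: [0.8, 0.6, 0.2]
finger_gap: 0.2
t 24.4 TCP reader [70.3  9.8] z 234.9 yaw-reader 179.75 tilt [-0.001 -0.001 -1.   ] F [0.8 0.6 0.2] gap 0.2
tool travel needed [ 70.3 -10.2 -13.2] | target world [ 572.2 -130.7  248. ] | rot z -0.25
[np.float64(-73.8), np.float64(-73.8), np.float64(-74.5), np.float64(-74.5), np.float64(-74.4)] -49.29511090515502 48.543471748706274
green z [ 671.5359779  -127.84169547   80.4572375 ]
cartridge_a [277. 183.] 0.4 [360. -98.   0.] [408. -63.  50.]
specimen_jar [279. 278.] 0.73 [741. -24.  -6.] [788.  27.  61.]
tube_rack [157. 192.] 0.62 [ 444. -603.   -4.] [ 597. -390.   95.]
tube_rack [244. 237.] 0.53 [ 658. -144.   70.] [ 691. -114.   85.]
```

View pics/w13.png

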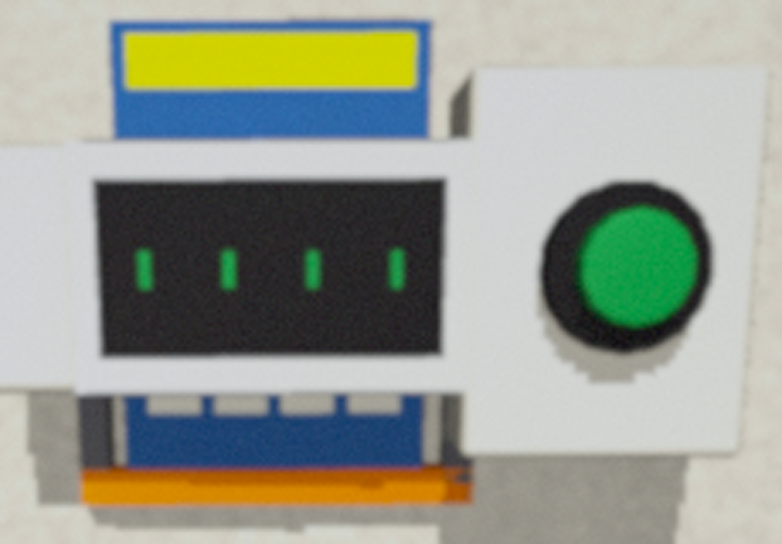

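View pics/scene13.png

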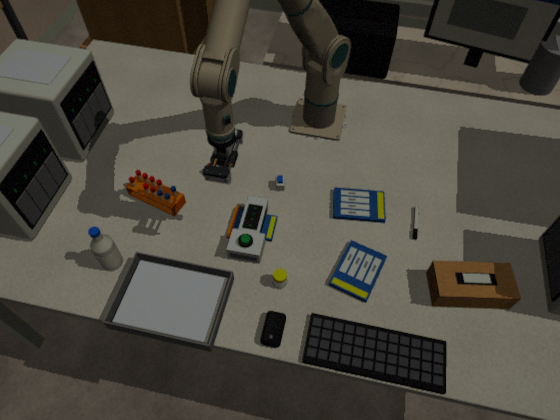

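The carrier is home against the orange stop, the button is back up (top at z 80.5, as before), and the bystanders stand where they stood. The arm is clear, so I'm handing in.

```bash
python3 -c "
from bench import env
print(env.job_done())"
```

```text
the job is handed in; nothing more can be done
None
```

The smallest blue carrier is loaded in the reader against the orange end stop. The start button was pressed fully down after that and let go. I handed the job in at about 24.5 s, and the hand-in gives no verdict.

- **Loading:** the carrier started 22 mm off the lane's centre line and 6.7° askew. I first pushed its console-side edge with both fingertips until it was centred and square. I then pushed its back edge in under the bridge until it stalled on the end stop at about 7 N. My first side approach came in too high (tips at 12.7 mm against a 14 mm plate). I backed off and lowered them before pushing.
- **Button:** I pressed it with the fingers shut down to its hard stop, about 6 mm of travel and 12.8 N. It is up again, with its top at z 80.5 mm as before.
- **Carrier check:** the back edge reads −73.8 to −74.5 mm in the reader's frame, against −75 mm expected. In the last picture two of the five samples along it read 0.7 mm off the others. The picture before had all five within 0.1 mm and looked square, so I take that as pixel scatter. The sideways offset is about −0.4 mm.
- **Bystanders:** the jar, cartridge a and the tube rack measure within a few millimetres of where they started, apart from the rack's far edge, which came out 16 mm shorter because its outline was cut differently. The detector missed the marker in the last picture, and I did not measure cartridge b again. Both look in their places in the images and the arm never went near them.

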